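Dial the carousel cover to the green sample and tip it up

ROBOT

A 6-joint arm with a two-finger parallel gripper is mounted at the origin on the work surface. World frame = base frame: x ahead of the robot, y to its left, z up, the work surface at z = 0. Lengths are in mm, angles in rad, forces in N, time in s.
With the tool pointing down it reaches from about 275 to 1000 mm from the base axis. Payload 8.4 kg.
Tool frame: the origin (TCP) lies at the very end of the fingers, on their centre line; the grasp point (between the pads) lies 19 mm behind it; z points along the fingers, x is the direction in which the jaws open and shut, and the axes are right-handed (so a half turn about z gives the same grasp; the last joint's range is limited). The gripper opens to 85 mm and grips with 20 to 120 N. Pads are 22 mm wide; open, the fingers measure 114 mm over their backs; the gripper's body (76 mm by 85 mm) begins 54 mm behind the grasp point. The pads swing forward as they close: fully open they stand 13 mm farther back than shut.
Start: joints at [1.317, 0.353, 1.633, -0, 1.155, -0.002], TCP at [155.716, 605.294, 231.281] pointing down, gripper open.
Joint ranges: [-2.63, 2.63], [-0.92, 2.1], [0.06, 2.66], [-1.3, 4.44], [0, 2.69], [-3.02, 3.02]. Speed limits (rad/s): [2.22, 2.22, 2.79, 3.14, 3.14, 3.14].

INTERFACE

Orientations are given as [roll, pitch, yaw] about the fixed x, y, z axes, in that order (R = Rz(yaw) Ry(pitch) Rx(roll)).
In Python, from rig import r gives the robot as it stands. The module is installed in compiled form; this text tells all that it offers.
- The arm moves only by the tool apply_moves, never from a script. Its argument "targets" is a list that holds one entry, the list of rows, each a list of 7 numbers: the gripper's target within -1 to 1 (fully open at 1, half-way at 0, shut at -1), then the shift along the tool's x, y, z in cm, then the turn, a rotation vector about the tool's x, y, z in degrees. A call has 1 to 8 rows; each row is the pose to reach, as a shift and turn from the pose measured when the call began, along the tool's axes at that moment; what a row does not reach only later rows make up. A row lasts 1/10 s, in which the tool goes at most 50 mm and 8.59 degrees, less where a joint would pass 70% of its speed; a pose out of reach is approached as far as the arm can. A call with a gripper value outside its range is refused whole. The fingers move at their own pace and stop on an object; "newtons" is the grip in N (left out, the last holds). Time passes only in rows, so rows that repeat a pose let the fingers close. It gives the time, the measured TCP pose, the force and the opening at its end, in the units of the state.
- r.sense(): the state, without advancing time (a new reading comes with each control period).
- r.grab_frame(name): name is "side" or "top" or "wrist"; returns a dict with "pixels" (420x560x3 uint8, red, green, blue), "fov_y" (degrees; the focal length in pixels is half the picture's height over the tangent of half this angle, whatever the lens; pixels are square), "cx", "cy" (the principal point, pixels), "R" (3x3) and "t" (3): a world point X has camera coordinates R X + t; the wrist camera has in their place "mount" (4x4, takes a point from camera to tool coordinates, whose origin is the TCP and whose axes are the tool frame's). Camera axes: x right, y down, z forward; pixel columns grow to the right and rows downward; lengths in mm; the calibration is good to about 2 mm. A picture is of the moment at which its call begins: read the wrist's pose just before it. There is no depth.
- r.sign_off(): hands the job in, once; it reports no verdict.
The state is a dict: "clock": time; "qpos": joint angles; "qvel": joint speeds; "joint_efforts": joint torques, N m; "eef_pos": TCP position; "tcp_rot": TCP orientation; "contact_force": force on the tool from outside, world axes, zero at the start; "wrist_torque": the same for the moment, N m; "opening": opening from 0.0 (shut) to 1.0 (fully open).
Only numpy, scipy, OpenCV 4.12 (cv2) and the standard library are available. Lean on these libraries where they do the work, as an engineer would, in place of code of your own. Each camera call takes 0.05 s, during which the arm holds its last target. There are 200 camera calls.

TASK

On the tilted sample carousel, turn the blue dial cover by its black knob until its slot stands squarely over the compartment with the green tab. Then reach through the slot and gently press the outer (rim-side, black) end of the sample holder fully down, so that its inner end tips up out of the slot and stays up, ready to be taken. Turn only the cover, not the grey drum with the tabs, leave the other samples level and the things around undisturbed.

Things in the scene. Friction and masses are not known exactly. Their poses are not given: they have to be found in the camera images.
- station: The sample carousel's white wedge-shaped housing, about 225 mm wide and 220 mm deep, fixed to the bench; its face leans towards the robot, 28.6 degrees (0.5 rad) from level. Origin: centre of its underside; -x is its low front.
- drum: Grey drum on the leaning face, 212 mm across, 36 mm high, with five pockets 72 degrees apart, each marked by a coloured tab on the rim (20 x 32 x 6 mm; counter-clockwise green, white, yellow, black, red). Very stiff (4 N m); it must not be turned. Origin: centre of its underside, on the axis; z square out of the face, x towards the green compartment.
- dial_center (a point): Centre of the top face of the blue dial cover, on its turning axis, 111 mm above the bench. The cover is a disc 190 mm across and 4 mm thick, 1 mm above the drum. Axes as the drum's: z square out of the face, x from the centre towards the green compartment.
- green_tab (a point): Middle of the top of the green tab, on the drum's rim 108.5 mm from the axis; it marks the wanted compartment. Shifted by more than 8 mm, the drum counts as turned.
- cover (a joint): Angle of the blue cover relative to the drum, rad, positive counter-clockwise seen from above its face; 0 (and equally 6.283) when the slot is exactly over the green compartment. It turns endlessly both ways, with friction of about 0.15 N m, and stays where it is left.
- slot (a point): Middle of the cover's slot at the level of the cover's top face, 66 mm from the axis. The slot is 56 mm wide and open at the rim, running from 36 mm from the axis out to the rim at 95 mm; white lines edge it. Axes: x from the axis out along the slot, z square out of the face.
- knob (a point): On the axis, 22 mm above the cover's top face: where to grip the black bar knob, which is fixed to the cover, 66 mm long (in line with the slot, x axis of this point), 16 mm thick, 36 mm tall. z square out of the face. Turning it usually takes two or more grasps.
- green_tilt (a joint): Tilt of the sample holder in the green compartment, rad: 0 lying level in its pocket, 0.55 at the stop with the outer end down and the inner end up. Stiff (0.06 N m) without a spring: it stays where it is left. Its pivot lies 58 mm from the drum's axis, across the pocket, 11 mm under the cover's top face.
- green_holder: Sample holder in the green pocket: plate 58 x 40 x 5 mm, black pad on its outer part, glass slide inward; level, its top is 6 mm below the cover's top face, with 2 to 3 mm gaps round it and 26 mm of room below. Origin: point to press, on its top, 84 mm from the axis (26 mm outward of the pivot; it sinks about 14 mm to the stop); x outward, z out of the plate. Over 50 N breaks the slide.
- white_tilt (a joint): Tilt of the holder in the white compartment, rad: 0 lying level (as it must stay).
- yellow_tilt (a joint): Tilt of the holder in the yellow compartment, rad: 0 lying level (as it must stay).
- black_tilt (a joint): Tilt of the holder in the black compartment, rad: 0 lying level (as it must stay).
- red_tilt (a joint): Tilt of the holder in the red compartment, rad: 0 lying level (as it must stay).
- note_pad: Yellow sticky-note pad, 76 x 76 x 12 mm, loose bystander; origin at the centre of its underside. Must not be shifted more than 25 mm.
- culture_dish: Closed round clear culture dish with tan contents, 94 mm across, 18 mm high, loose bystander; origin at the centre of its underside. Must not be shifted more than 25 mm.
- beaker: Clear glass beaker, 70 mm across, 90 mm high, loose bystander; origin at the centre of its underside. Must not be shifted more than 25 mm.
- reagent_bottle: Amber bottle with blue cap, 66 mm across, 150 mm high, loose bystander; origin at the centre of its underside. Must not be shifted more than 25 mm.
- tip_box: Blue pipette-tip box with clear lid, 120 x 80 x 75 mm, loose bystander; origin at the centre of its underside. Must not be shifted more than 25 mm.
- tube_rack: Orange tube rack with capped tubes, 70 x 150 mm, 78 mm high, loose bystander; origin at the centre of its underside. Must not be shifted more than 25 mm.

How it is judged:
By the outcome, as a careful person would: the job done as asked, in the order asked, and still so for the second after the job is handed in, with the robot touching nothing.
It also fails if it takes over 72 s, if anything falls off the work surface, if the arm or the gripper's body presses on something with over 40 N, if the wrist force passes 120 N, or if a joint passes its speed limit or range.

## Working session

There is one attempt and no reset: what is moved stays moved. The work goes in short steps, Python scripts to look and compute and a tool call to move; the robot and the scene stay as the last step left them, time stands still between calls to the robot, and variables do not carry over. Pictures are saved under pics/ and viewed, about 8 in all and at most 12, crops included, and the job is handed in when it is done.

Besides the shell and the picture viewer there is one more tool, called after "Request:" by a JSON object that holds its "op" and its "data", one argument or row to a line. apply_moves: Moves the arm, as the interface text tells. Its arguments: {"type":"object","properties":{"targets":{"type":"array"},"newtons":{"type":"number"}},"required":["targets"]}

```bash
mkdir -p pics; cat > h.py <<'E'
import numpy as np, cv2
from rig import r
from scipy.spatial.transform import Rotation as Ro
def grab(n,fn):
    s=r.sense(); f=r.grab_frame(n); cv2.imwrite('pics/'+fn,f['pixels'][:,:,::-1]); 
    f['s']=s; f['f']=210/np.tan(np.radians(f['fov_y']/2))
    if 'mount' in f:
        T=np.eye(4);T[:3,:3]=Ro.from_euler('xyz',s['tcp_rot']).as_matrix() if np.size(s['tcp_rot'])==3 else np.array(s['tcp_rot']); T[:3,3]=s['eef_pos']
        C=np.linalg.inv(T@np.array(f['mount'])); f['R']=C[:3,:3]; f['t']=C[:3,3]
    return f
def proj(f,X):
    X=np.atleast_2d(X); c=X@np.array(f['R']).T+np.array(f['t']); return c[:,:2]/c[:,2:]*f['f']+[f['cx'],f['cy']]
def ray(f,uv):
    R=np.array(f['R']); d=R.T@np.array([(uv[0]-f['cx'])/f['f'],(uv[1]-f['cy'])/f['f'],1]); return -R.T@np.array(f['t']),d/np.linalg.norm(d)
E
python3 - <<'E'
from h import *
for n in ('side','top'):
    f=grab(n,n+'0.png'); print(n,f['fov_y'],-np.array(f['R']).T@f['t'],np.round(f['R'],2))
print(r.sense())
a=[cv2.imread(f'pics/{n}0.png') for n in('top','side')]
E
```

```text
side 47.72368662939019 [ 262.04372835 -882.52211691 1317.686981  ] [[ 0.94 -0.35 -0.  ]
 [-0.28 -0.73 -0.62]
 [ 0.22  0.58 -0.78]]
top 43.888537450707744 [ 478.7168896     3.0604047  1434.16188758] [[ 0.02 -1.    0.  ]
 [-0.99 -0.02 -0.11]
 [ 0.11 -0.   -0.99]]
{'clock': 0.1, 'qpos': array([ 1.31658935e+00,  3.53554196e-01,  1.63411791e+00, -9.28061497e-06,
        1.15522177e+00, -2.37960853e-03]), 'qvel': array([-0.00077068, -0.00076737, -0.00203628,  0.00050986,  0.00044381,
       -0.00032227]), 'joint_efforts': array([-2.83870777e-04, -6.06355047e+01, -3.42817426e+01,  9.71629902e-05,
        4.04867227e-03, -1.66079229e-05]), 'eef_pos': array([155.60659391, 604.83615652, 230.62730664]), 'tcp_rot': array([3.14158726e+00, 1.30123942e-03, 1.31897270e+00]), 'contact_force': array([ 0.26068616, -0.34490311, -0.47942172]), 'wrist_torque': array([ 0.01740634, -0.00584755, -0.00172372]), 'opening': 1.0006778773701523}
```

View pics/top0.png

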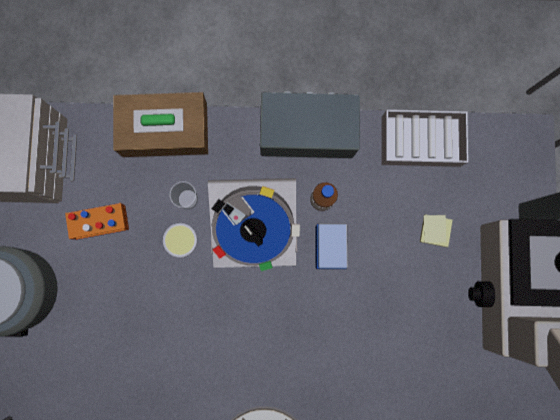

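View pics/side0.png

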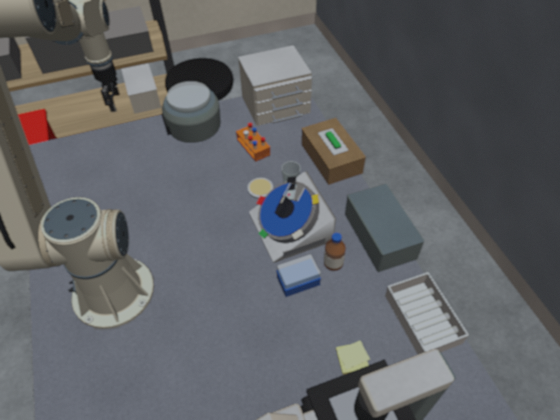

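```bash
cat > fit.py <<'E'
from h import *
from scipy.optimize import least_squares
fs={n:grab(n,n+'1.png') for n in('top','side')}
seeds={'top':dict(g=(265,267),w=(296,230),y=(267,192),r=(219,252)),'side':dict(g=(264,234),w=(297,235),y=(315,199),r=(262,201))}
k=dict(g=0,w=1,y=2,b=3,r=4); obs=[]
for n,d in seeds.items():
    im=fs[n]['pixels'].astype(int)
    for c,(u,v) in d.items():
        p=im[v-9:v+10,u-9:u+10]; R,G,B=p[...,0],p[...,1],p[...,2]
        if c=='w': continue
        m={'g':np.minimum(G-R,G-B),'r':np.minimum(R-G,R-B),'y':np.minimum(R,G)-B}[c]
        wt=np.clip(m-60,0,60)*1.; yy,xx=np.mgrid[v-9:v+10,u-9:u+10]
        if wt.sum()==0: print('none',n,c); continue
        uv=((wt*xx).sum()/wt.sum(),(wt*yy).sum()/wt.sum()); obs.append((n,c,uv)); print(n,c,np.round(uv,1),wt.sum()/60)
def frame(p):
    yaw=p[2]; Rs=Ro.from_euler('z',yaw).as_matrix()@Ro.from_euler('y',-0.5).as_matrix()
    return Rs,np.array([p[0],p[1],111.])
def tab(p,c):
    Rs,o=frame(p); a=p[3]+k[c]*2*np.pi/5
    return o+Rs@np.array([108.5*np.cos(a),108.5*np.sin(a),p[4]])
res=lambda p:np.concatenate([proj(fs[n],tab(p,c))[0]-uv for n,c,uv in obs]+[[(p[4]+5)/5]])
s=least_squares(res,[480,20,0,np.pi,-5]); print(np.round(s.x,3),np.round(s.fun,1))
np.save('fit.npy',s.x)
E
python3 fit.py
```

```text
top g [265.5 265.8] 5.233333333333333
top y [266.5 191.6] 64.76666666666667
top r [218.7 251.6] 82.11666666666666
side g [262.8 233.3] 0.9166666666666666
side y [314.9 198.8] 27.433333333333334
side r [260.3 200. ] 27.016666666666666
[ 5.88462e+02  4.34580e+01  4.10000e-02  3.42400e+00 -4.90000e+00] [-0.2 -0.  -0.1  0.3  0.1  0.2  0.1 -0.1  0.2 -0.   0.3 -0.   0. ]
```

```bash
cat >> h.py <<'E'
P=None
try:
    P=np.load('fit.npy'); RF=Ro.from_euler('z',P[2]).as_matrix()@Ro.from_euler('y',-0.5).as_matrix(); OF=np.array([P[0],P[1],111.]) if len(P)<6 else P[5:8]; G=P[3]
except Exception: pass
def face(X): return OF+np.atleast_2d(X)@RF.T
def onface(f,uv,z=0):
    o,d=ray(f,uv); o=RF.T@(o-OF); d=RF.T@d; return o+d*(z-o[2])/d[2]
def move(xyz,ang,tilt=0):
    """target TCP in face coords; ang = direction of tool x in face (rad); tilt = extra rotation about tool x"""
    s=r.sense(); Rc=Ro.from_euler('xyz',s['tcp_rot']); x=np.array([np.cos(ang),np.sin(ang),0]); z=np.array([0,0,-1.])
    Rt=Ro.from_matrix(RF@np.array([x,np.cross(z,x),z]).T)*Ro.from_rotvec([tilt,0,0])
    d=Rc.inv().apply(face(xyz)[0]-s['eef_pos'])/10; w=(Rc.inv()*Rt).as_rotvec(degrees=True)
    print('clock',s['clock'],'shift cm',np.round(d,2),'rot',np.round(w,1))
def facepose():
    s=r.sense(); M=RF.T@Ro.from_euler('xyz',s['tcp_rot']).as_matrix(); print('tcp face',np.round(RF.T@(np.array(s['eef_pos'])-OF),1),'xdir deg',np.degrees(np.arctan2(M[1,0],M[0,0])).round(1),'z',M[:,2].round(3),'q',np.round(s['qpos'],2),'F',np.round(s['contact_force'],1),'open',round(s['opening'],3),'t',s['clock'])
E
python3 - <<'E'
from h import *
f=grab('top','t2.png')
for uv in [(236,210),(229,209),(244,208),(231,203),(222,216)]:
    p=onface(f,uv); print(uv,p.round(1),np.degrees(np.arctan2(p[1],p[0])))
im=cv2.imread('pics/t2.png')[175:280,195:310]; cv2.imwrite('pics/t2c.png',cv2.resize(im,None,fx=5,fy=5,interpolation=cv2.INTER_CUBIC))
print(np.degrees(G),face([0,0,0])); move([0,0,150],np.radians(-40))
E
```

```text
(236, 210) [57.  40.3  0. ] 35.29324717787745
(229, 209) [60.  57.7  0. ] 43.89156937486719
(244, 208) [62.  20.1  0. ] 18.001414911545176
(231, 203) [76. 52.  0.] 34.41955176318385
(222, 216) [41.4 76.1  0. ] 61.44895549290872
196.19302959027857 [[588.461719    43.45826591 111.        ]]
clock 0.25 shift cm [-45.68  49.02  -1.14] rot [ -9.6  32.4 110.5]
```

View pics/t2c.png

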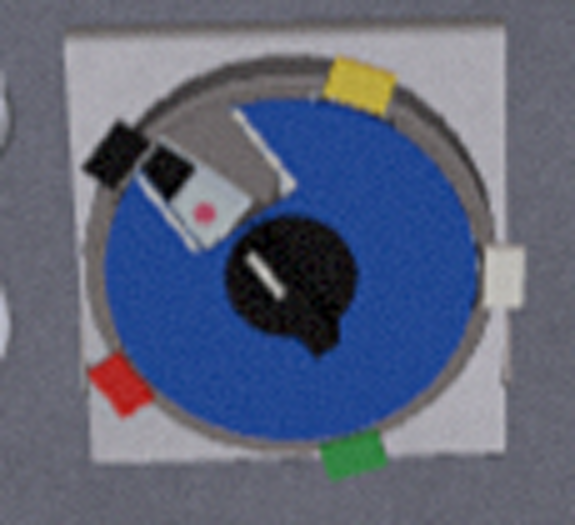

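```bash
python3 - <<'E'
from h import *
f=r.grab_frame('top'); f['f']=210/np.tan(np.radians(f['fov_y']/2))
q=[onface(f,(195+u/5-.4,175+v/5-.4)) for u,v in [(290,188),(198,250),(237,110),(142,178)]]; print(np.round(q,1))
a=(q[2]+q[3]-q[0]-q[1]);print(np.degrees(np.arctan2(a[1],a[0])), [np.degrees(np.arctan2(x[1],x[0])) for x in((q[0]+q[1]),(q[2]+q[3]))])
move([0,0,150],np.radians(-53))
E
```

```text
[[50.3 -1.1  0. ]
 [17.3 46.4  0. ]
 [92.4 24.1  0. ]
 [57.1 72.9  0. ]]
32.20633347178441 [np.float64(33.88788938031951), np.float64(32.97450796818387)]
clock 0.3 shift cm [-45.69  49.02  -1.14] rot [ -6.2  34.7 123.1]
```

Request:
{"op": "apply_moves", "data": {
  "targets": [
    [[1,-45.7,49,-1.1,-6,35,126],[1,-45.7,49,-1.1,-6,35,126],[1,-45.7,49,-1.1,-6,35,126],[1,-45.7,49,-1.1,-6,35,126],[1,-45.7,49,-1.1,-6,35,126],[1,-45.7,49,-1.1,-6,35,126],[1,-45.7,49,-1.1,-6,35,126],[1,-45.7,49,-1.1,-6,35,126]]
  ],
  "newtons": 40
}}

```text
clock: 1.1
eef_pos: [371.6, 266.4, 238.2]
tcp_rot: [-3.014, -0.283, 0.131]
contact_force: [-0.1, -0.4, -0.7]
opening: 0.998
```

```bash
python3 -c "
from h import *
facepose(); move([0,0,150],np.radians(-56.5))"
```

```text
tcp face [-121.3  231.6  211.2] xdir deg 5.1 z [-0.225  0.152 -0.962] q [ 0.64 -0.08  2.17 -0.03  0.74  0.51] F [-0.1 -0.4 -0.7] open 0.998 t 1.1
clock 1.1 shift cm [11.11 24.44 -0.36] rot [-2.2 16.3 60.1]
```

Request:
{"op": "apply_moves", "data": {
  "targets": [
    [[1,11.1,24.4,-0.4,-2.2,16.3,60],[1,11.1,24.4,-0.4,-2.2,16.3,60],[1,11.1,24.4,-0.4,-2.2,16.3,60],[1,11.1,24.4,-0.4,-2.2,16.3,60],[1,11.1,24.4,-0.4,-2.2,16.3,60],[1,11.1,24.4,-0.4,-2.2,16.3,60],[1,11.1,24.4,-0.4,-2.2,16.3,60],[1,11.1,24.4,-0.4,-2.2,16.3,60]]
  ]
}}

```text
clock: 1.9
eef_pos: [516.3, 39.8, 242.9]
tcp_rot: [-2.713, -0.266, -1.009]
contact_force: [-0.5, 0.4, 0.1]
opening: 1.003
```

```bash
python3 -c "
from h import *
facepose(); f=grab('wrist','w1.png'); print(f['fov_y'],np.round(f['mount'],1))
print(proj(f,face([[0,0,0],[0,0,36],[108.5*np.cos(G),108.5*np.sin(G),-5]])))
move([0,0,60],np.radians(-56.5))"
```

```text
tcp face [ -0.2  -0.7 150.4] xdir deg -56.8 z [ 0.    -0.001 -1.   ] q [ 0.09 -0.05  2.2  -0.05  0.5   1.08] F [-0.5  0.4  0.1] open 1.003 t 1.9
66.01516085345675 [[   1.     0.     0.    -0.2]
 [  -0.     1.     0.3  -71.8]
 [  -0.    -0.3    1.  -142.4]
 [   0.     0.     0.     1. ]]
[[281.11344282 191.23031055]
 [281.08853951 201.57648241]
 [250.53277826 287.39817074]]
clock 1.95 shift cm [-0.   -0.05  9.04] rot [ 0.  -0.  -0.3]
```

View pics/w1.png

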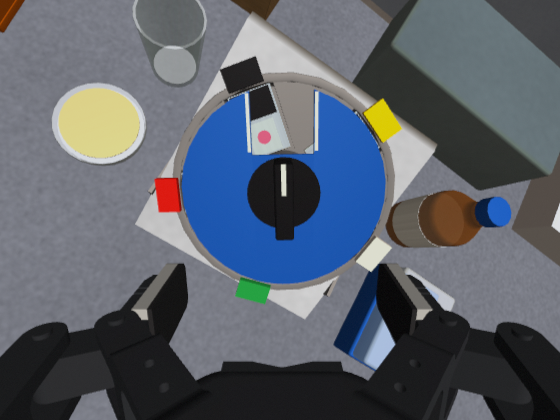

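```bash
cat > fit2.py <<'E'
from h import *
from scipy.optimize import least_squares
k=dict(g=0,w=1,y=2,b=3,r=4)
def wobs(f):
    im=f['pixels'].astype(int); R,Gc,B=im[...,0],im[...,1],im[...,2]; o={}
    for c,m in dict(g=(np.minimum(Gc-R,Gc-B)>40),r=(np.minimum(R-Gc,R-B)>90),y=((np.minimum(R,Gc)-B>100)&(R>170))).items():
        n,l,st,ce=cv2.connectedComponentsWithStats(m.astype(np.uint8))
        pr=proj(f,face([[108.5*np.cos(G+k[c]*1.2566),108.5*np.sin(G+k[c]*1.2566),-5]]))[0]
        i=[j for j in range(1,n) if 150<st[j,4] and np.linalg.norm(ce[j]-pr)<25]
        if i: o[c]=ce[i[0]]
    return o
if __name__=='__main__':
    f=grab('wrist','w2.png'); o=wobs(f); print(o)
    def res(p):
        RR=Ro.from_euler('z',p[2]).as_matrix()@Ro.from_euler('y',-0.5).as_matrix()
        return np.concatenate([proj(f,np.array([p[0],p[1],111+p[4]])+RR@[108.5*np.cos(p[3]+k[c]*1.25664),108.5*np.sin(p[3]+k[c]*1.25664),-5.])[0]-uv for c,uv in o.items()]+[[p[4]/2,(p[2]-P[2])/.02]])
    s=least_squares(res,[*P[:4],0]); print(s.x.round(3),P.round(3),s.fun.round(1))
    # bar top centre and slot dir at z=0
    for uv,z in [((284.5,198.5),36),((284,155),0)]: print(onface(f,uv,z).round(1))
    a=[onface(f,uv) for uv in((249,153),(314,153),(245,93),(317,93))]; print(np.round(a,1)); d=a[2]+a[3]; print(np.degrees(np.arctan2(d[1],d[0])))
E
python3 fit2.py
```

```text
{'g': array([253.09134615, 290.40064103]), 'r': array([168.27493606, 194.50383632]), 'y': array([382.93139535, 120.15116279])}
[5.8715e+02 4.0661e+01 4.2000e-02 3.4230e+00 2.0950e+00] [ 5.88462e+02  4.34580e+01  4.10000e-02  3.42400e+00 -4.90000e+00] [-0.  -0.2  0.5 -0.  -0.5  0.3  1.   0.1]
[ 3.5 -0.4 36. ]
[29.3 16.7  0. ]
[[13.5 44.   0. ]
 [45.5 -4.9  0. ]
 [55.1 73.5  0. ]
 [88.7 22.   0. ]]
33.568594622317995
```

```bash
python3 -c "
import numpy as np
P=np.load('fit.npy');P[:2]=588,41.8;np.save('fit.npy',P)
from h import *
facepose(); move([0,0,8],np.radians(-56.5))"
```

```text
tcp face [1.000e-01 1.900e+00 1.503e+02] xdir deg -56.4 z [-0.     0.001 -1.   ] q [ 0.09 -0.05  2.2  -0.05  0.5   1.07] F [-0.2  0.8  0. ] open 1.001 t 2.0
clock 2.0 shift cm [ 0.17  0.12 14.23] rot [-0.   0.1  0.1]
```

Request:
{"op": "apply_moves", "data": {
  "targets": [
    [[1,0.15,0.1,4,0,0,0],[1,0.15,0.1,8,0,0,0],[1,0.15,0.1,11,0,0,0],[1,0.15,0.1,12.5,0,0,0],[1,0.15,0.1,13.5,0,0,0],[1,0.15,0.1,14.2,0,0,0],[1,0.15,0.1,14.2,0,0,0]]
  ]
}}

```text
clock: 2.7
eef_pos: [584.2, 41.9, 118.0]
tcp_rot: [-2.715, -0.267, -1.002]
contact_force: [-0.8, -0.1, 0.5]
opening: 0.996
```

```bash
python3 -c "
from h import *
facepose()"
```

```text
tcp face [0.  0.3 8. ] xdir deg -56.4 z [-0.001  0.001 -1.   ] q [ 0.08  0.28  2.18 -0.1   0.18  1.11] F [-0.8 -0.1  0.5] open 0.996 t 2.7
```

Request:
{"op": "apply_moves", "data": {
  "targets": [
    [[-0.5,0,0,0,0,0,0],[-1,0,0,0,0,0,0],[-1,0,0,0,0,0,0],[-1,0,0,0,0,0,0],[-1,0,0,0,0,0,0],[-1,0,0,0,0,0,0]]
  ],
  "newtons": 40
}}

```text
clock: 3.3
eef_pos: [584.8, 41.1, 118.9]
tcp_rot: [-2.714, -0.269, -1.003]
contact_force: [-1.4, -10.4, 8.3]
opening: 0.181
```

```bash
python3 -c "
from h import *
facepose();f=grab('wrist','w3.png')"
```

```text
tcp face [ 0.9 -0.6  8.5] xdir deg -56.4 z [ 0.001  0.    -1.   ] q [ 0.08  0.28  2.18 -0.1   0.18  1.11] F [ -1.4 -10.4   8.3] open 0.181 t 3.3
```

View pics/w3.png

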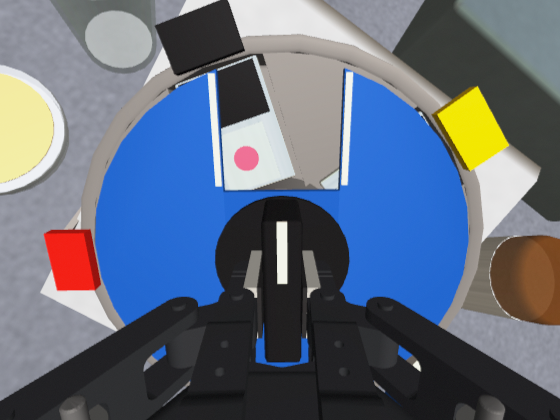

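```bash
sed -i 's/<25/<60/' fit2.py; python3 - <<'E'
from fit2 import *
f=grab('wrist','w4.png'); o=wobs(f); print(o); 
def res(p):
    RR=Ro.from_euler('z',P[2]).as_matrix()@Ro.from_euler('y',-0.5).as_matrix()
    return np.concatenate([proj(f,np.array([p[0],p[1],111+p[3]])+RR@[108.5*np.cos(p[2]+k[c]*1.25664),108.5*np.sin(p[2]+k[c]*1.25664),-5.])[0]-uv for c,uv in o.items()]+[[p[3]/2]])
s=least_squares(res,[*P[:2],P[3],0]); print(s.x.round(3),P.round(3),s.fun.round(1),np.degrees(s.x[2]))
a=[onface(f,uv) for uv in((219,188),(342,188),(212,75),(348,75))];print(np.round(a,1))
for i in (0,2): d=a[i]+a[i+1]; print(np.degrees(np.arctan2(d[1],d[0])))
d=a[2]+a[3]-a[0]-a[1]; print(np.degrees(np.arctan2(d[1],d[0])))
E
```

```text
{'r': array([ 72.25913862, 259.32138979]), 'y': array([472.86135508, 128.40025094])}
[587.132  40.729   3.423   3.365] [ 5.880e+02  4.180e+01  4.100e-02  3.424e+00 -4.900e+00] [ 0.2 -0.1 -0.3  0.1  1.7] 196.13635615626114
[[14.8 44.8  0. ]
 [47.4 -4.2  0. ]
 [56.5 72.8  0. ]
 [89.2 23.6  0. ]]
33.1021700275747
33.49438837357516
33.784268308701925
```

```bash
python3 -c "
import numpy as np
P=np.load('fit.npy');P[:2]=587.2,40.8;P[3]=np.radians(196.15);np.save('fit.npy',P)
from h import *
facepose(); move([0,0,8.5],np.radians(-56.4+60))"
```

```text
tcp face [1.7 0.4 8.1] xdir deg -56.4 z [ 0.001  0.    -1.   ] q [ 0.08  0.28  2.18 -0.1   0.18  1.11] F [-2.2 -9.7  7.2] open 0.175 t 3.4
clock 3.4 shift cm [-0.06  0.16 -0.04] rot [ -0.  -0. -60.]
```

Request:
{"op": "apply_moves", "data": {
  "targets": [
    [[-1,0,0,0,0,0,-7],[-1,0,0,0,0,0,-15],[-1,0,0,0,0,0,-23],[-1,0,0,0,0,0,-31],[-1,0,0,0,0,0,-39],[-1,0,0,0,0,0,-47],[-1,0,0,0,0,0,-54],[-1,0,0,0,0,0,-54]]
  ]
}}

```text
clock: 4.2
eef_pos: [584.9, 40.8, 119.1]
tcp_rot: [-3.12, -0.501, -0.005]
contact_force: [1.3, -3.6, -0.5]
opening: 0.181
```

```bash
python3 -c "
from h import *
facepose(); f=grab('wrist','w5.png'); move([0,0,8.5],np.radians(-56.4+110))"
```

```text
tcp face [1.9 0.1 8.2] xdir deg -2.3 z [ 0.001 -0.    -1.   ] q [ 0.08  0.28  2.18 -0.1   0.18  0.17] F [ 1.3 -3.6 -0.5] open 0.181 t 4.2
clock 4.25 shift cm [-0.19  0.02 -0.03] rot [  0.   -0.1 -56.1]
```

View pics/w5.png

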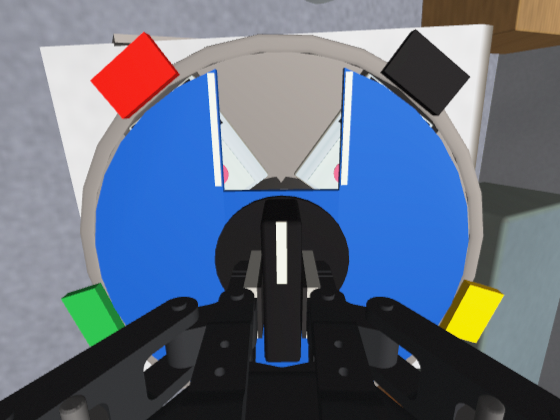

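Request:
{"op": "apply_moves", "data": {
  "targets": [
    [[-1,0,0,0,0,0,-7],[-1,0,0,0,0,0,-15],[-1,0,0,0,0,0,-23],[-1,0,0,0,0,0,-31],[-1,0,0,0,0,0,-39],[-1,0,0,0,0,0,-47],[-1,0,0,0,0,0,-54],[-1,0,0,0,0,0,-54]]
  ]
}}

```text
clock: 5.05
eef_pos: [585.1, 40.9, 119.2]
tcp_rot: [2.737, -0.305, 1.0]
contact_force: [2.1, -0.6, -1.3]
opening: 0.185
```

Request:
{"op": "apply_moves", "data": {
  "targets": [
    [[-1,0,0,0,0,0,-7],[-1,0,0,0,0,0,-15],[-1,0,0,0,0,0,-23],[-1,0,0,0,0,0,-31],[-1,0,0,0,0,0,-39],[-1,0,0,0,0,0,-47],[-1,0,0,0,0,0,-54],[-1,0,0,0,0,0,-54]]
  ]
}}

```text
clock: 5.85
eef_pos: [585.2, 41.1, 119.3]
tcp_rot: [2.655, 0.126, 1.845]
contact_force: [1.8, 0.9, -0.5]
opening: 0.181
```

```bash
python3 -c "
from h import *
facepose(); f=grab('wrist','w6.png'); move([0,0,8.5],np.radians(106.15))"
```

```text
tcp face [2.2 0.4 8.2] xdir deg 105.2 z [ 0.002  0.    -1.   ] q [ 0.08  0.28  2.18 -0.1   0.18 -1.71] F [ 1.8  0.9 -0.5] open 0.181 t 5.85
clock 5.9 shift cm [ 0.02 -0.22 -0.03] rot [ 0.1  0.  -1.1]
```

View pics/w6.png

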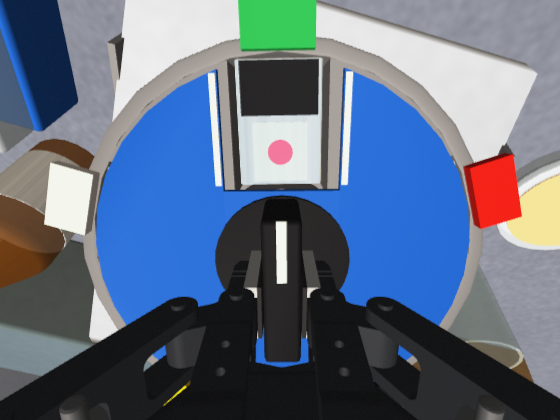

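Request:
{"op": "apply_moves", "data": {
  "targets": [
    [[-1,0,0,0,0,0,-1.4],[-1,0,0,0,0,0,-1.4],[-1,0,0,0,0,0,-1.4]]
  ]
}}

```text
clock: 6.2
eef_pos: [585.2, 41.1, 119.2]
tcp_rot: [2.657, 0.135, 1.862]
contact_force: [1.8, 0.8, -1.8]
opening: 0.179
```

```bash
python3 -c "
from h import *
facepose(); f=grab('wrist','w7.png')
im=f['pixels'].astype(int); m=(np.minimum(im[...,1]-im[...,0],im[...,1]-im[...,2])>40)
n,l,st,ce=cv2.connectedComponentsWithStats(m.astype(np.uint8)); j=1+np.argmax(st[1:,4]); print(st[j],ce[j],f['cx'])
for v in (80,100,140,180):
    row=im[v]; wh=np.where((row.min(1)>215))[0]; print(v,wh[(wh>190)&(wh<380)])
    dk=np.where(row.max(1)<60)[0]; print(dk[(dk>225)&(dk<335)][[0,-1]] if len(dk[(dk>225)&(dk<335)]) else '')
"
```

```text
tcp face [2.2 0.4 8.2] xdir deg 106.3 z [ 0.002  0.    -1.   ] q [ 0.08  0.28  2.18 -0.1   0.18 -1.73] F [ 1.8  0.8 -1.8] open 0.179 t 6.2
[ 243    0   79   51 3928] [282.13161914  24.75941955] 281.6226248527864
80 [209 210 211 212 213 214 215 347 348 349 350 351 352]
[233 321]
100 [211 212 213 214 215 216 346 347 348 349 350 351]
[234 320]
140 [213 214 215 216 217 218 255 256 257 258 259 260 261 262 263 264 265 266
 267 268 269 270 271 272 273 274 275 276 288 289 290 291 292 293 294 295
 296 297 298 299 300 301 302 303 304 305 306 307 308 309 310 311 312 313
 314 315 316 317 318 344 345 346 347 348 349]
[235 240]
180 [216 217 218 219 220 221 255 256 257 258 259 260 261 262 263 264 265 266
 267 268 269 270 271 272 273 274 275 276 277 278 279 280 281 282 283 284
 285 286 287 288 289 290 291 292 293 294 295 296 297 298 299 300 301 302
 303 304 305 306 307 308 309 310 311 312 313 315 316 342 343 344 345 346
 347]
[237 241]
```

Request:
{"op": "apply_moves", "data": {
  "targets": [
    [[0,0,0,0,0,0,0],[1,0,0,0,0,0,0],[1,0,0,0,0,0,0],[1,0,0,0,0,0,0],[1,0,0,-2,0,0,0],[1,0,0,-5,0,0,0],[1,0,0,-8,0,0,0],[1,0,0,-8,0,0,0]]
  ]
}}

```text
clock: 7.05
eef_pos: [547.1, 39.6, 192.5]
tcp_rot: [2.653, 0.136, 1.862]
contact_force: [0.7, 0.2, 0.1]
opening: 1.002
```

```bash
python3 -c "
import numpy as np
from h import *
c=OF+RF@np.array([2.1,.4,0]); P=np.load('fit.npy'); P[:2]=c[:2]; P=np.concatenate([P,c]); np.save('fit.npy',P)"
python3 -c "
from h import *
facepose(); f=grab('wrist','w8.png')
cv2.imwrite('pics/w8c.png',cv2.resize(f['pixels'][40:260,170:390,::-1],(660,660))[:600])
for rr in (36,55,84,95): print(rr,proj(f,face([[rr*np.cos(G),rr*np.sin(G),0 if rr in(36,95) else -6]])))
move([84*np.cos(G),84*np.sin(G),30],G-np.pi/2)"
```

```text
tcp face [ 1.7  0.  90.8] xdir deg 106.3 z [ 0.006  0.    -1.   ] q [ 0.08  0.08  2.2  -0.06  0.35 -1.77] F [0.7 0.2 0.1] open 1.002 t 7.05
36 [[282.83123289 163.30461047]]
55 [[282.91444226 135.7710484 ]]
84 [[283.07407032  93.22687667]]
95 [[283.16280737  75.36004735]]
clock 7.1 shift cm [ 0.06 -8.55  5.91] rot [0.3 0.1 0.2]
```

View pics/w8c.png

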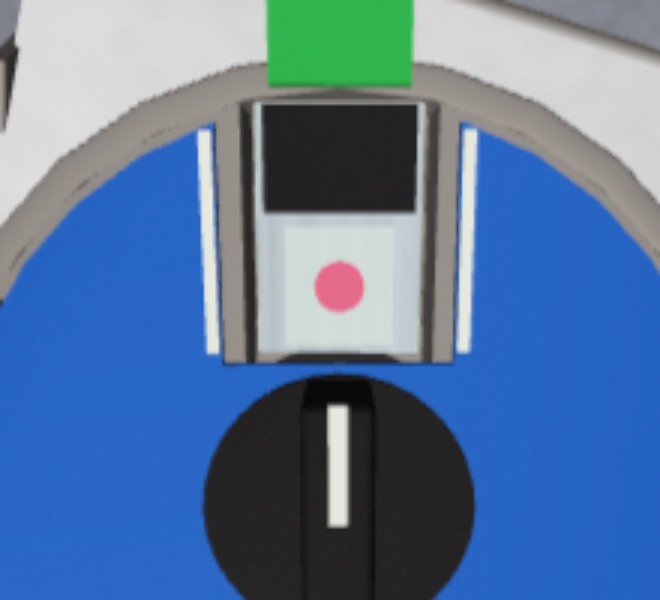

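Request:
{"op": "apply_moves", "data": {
  "targets": [
    [[-1,0.06,-4,0,0.3,0,0],[-1,0.06,-8.35,0,0.3,0,0],[-1,0.06,-8.35,2,0.3,0,0],[-1,0.06,-8.35,4,0.3,0,0],[-1,0.06,-8.35,6,0.3,0,0],[-1,0.06,-8.35,7,0.3,0,0],[-1,0.06,-8.35,7,0.3,0,0]]
  ]
}}

```text
clock: 7.8
eef_pos: [511.4, 15.1, 88.7]
tcp_rot: [2.662, 0.135, 1.862]
contact_force: [-0.2, 0.9, -0.1]
opening: 0.003
```

```bash
python3 -c "
from h import *
facepose(); f=grab('wrist','w9.png')
cv2.imwrite('pics/w9.png',f['pixels'][:,:,::-1]); move([82*np.cos(G),82*np.sin(G),0],G-np.pi/2)"
```

```text
tcp face [-80.2 -23.   17.3] xdir deg 106.3 z [-0.003 -0.001 -1.   ] q [ 0.02  0.26  2.34  0.17  0.05 -2.04] F [-0.2  0.9 -0.1] open 0.003 t 7.8
clock 7.85 shift cm [-0.02  0.12  1.8 ] rot [-0.2  0.   0.1]
```

View pics/w9.png

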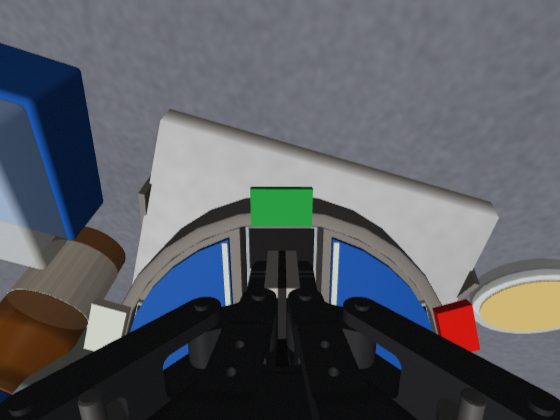

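Request:
{"op": "apply_moves", "data": {
  "targets": [
    [[-1,0,0,0,6,0,0],[-1,0,0,0,12,0,0],[-1,0,0,0,12,0,0]]
  ]
}}

```text
clock: 8.15
eef_pos: [514.4, 15.1, 91.5]
tcp_rot: [2.87, 0.138, 1.862]
contact_force: [1.4, 0.2, 0.2]
opening: -0.002
```

```bash
python3 -c "
from h import *
facepose(); 
for z in (2,-6,-11): move([82.5*np.cos(G),82.5*np.sin(G),z],G-np.pi/2,.2)"
```

```text
tcp face [-76.2 -23.1  18.2] xdir deg 106.4 z [-0.201 -0.062 -0.978] q [ 0.07  0.27  2.2  -0.19  0.38 -1.64] F [1.4 0.2 0.2] open -0.002 t 8.15
clock 8.15 shift cm [0.1  0.06 1.65] rot [-0.7  0.2  0.2]
clock 8.15 shift cm [0.11 0.23 2.43] rot [-0.7  0.2  0.2]
clock 8.15 shift cm [0.11 0.33 2.92] rot [-0.7  0.2  0.2]
```

Request:
{"op": "apply_moves", "data": {
  "targets": [
    [[-1,0.1,0.05,0.8,0,0,0],[-1,0.1,0.05,1.6,0,0,0],[-1,0.1,0.1,1.8,0,0,0],[-1,0.1,0.15,2.0,0,0,0],[-1,0.1,0.2,2.2,0,0,0],[-1,0.1,0.2,2.2,0,0,0]]
  ]
}}

```text
clock: 8.75
eef_pos: [522.3, 15.5, 70.6]
tcp_rot: [2.87, 0.138, 1.862]
contact_force: [-0.3, 0.3, 0.5]
opening: 0.002
```

```bash
python3 -c "
from h import *
facepose(); 
for z in (-6,-11,-13): move([82.5*np.cos(G),82.5*np.sin(G),z],G-np.pi/2,.2)"
```

```text
tcp face [-79.3 -23.   -3.9] xdir deg 106.3 z [-0.201 -0.062 -0.978] q [ 0.07  0.32  2.19 -0.22  0.34 -1.61] F [-0.3  0.3  0.5] open 0.002 t 8.75
clock 8.75 shift cm [0.01 0.05 0.21] rot [-0.7  0.2  0.2]
clock 8.75 shift cm [0.01 0.16 0.69] rot [-0.7  0.2  0.2]
clock 8.75 shift cm [0.01 0.2  0.89] rot [-0.7  0.2  0.2]
```

Request:
{"op": "apply_moves", "data": {
  "targets": [
    [[-1,0,0.02,0.1,0,0,0],[-1,0,0.05,0.2,0,0,0],[-1,0,0.07,0.3,0,0,0],[-1,0,0.09,0.4,0,0,0]]
  ]
}}

```text
clock: 9.15
eef_pos: [523.9, 15.5, 66.9]
tcp_rot: [2.871, 0.138, 1.862]
contact_force: [-4.1, -1.5, 4.2]
opening: 0.001
```

Request:
{"op": "apply_moves", "data": {
  "targets": [
    [[-1,0,0.02,0.1,0,0,0],[-1,0,0.05,0.2,0,0,0],[-1,0,0.07,0.3,0,0,0],[-1,0,0.09,0.4,0,0,0]]
  ]
}}

```text
clock: 9.55
eef_pos: [525.7, 15.5, 63.2]
tcp_rot: [2.872, 0.138, 1.862]
contact_force: [-3.3, -1.1, 3.1]
opening: 0.002
```

```bash
python3 -c "
from h import *
facepose();f=grab('wrist','w10.png'); cv2.imwrite('pics/w10c.png',cv2.resize(f['pixels'][150:370,170:390,::-1],(600,600)))"
```

```text
tcp face [-79.9 -23.2 -12. ] xdir deg 106.3 z [-0.202 -0.062 -0.977] q [ 0.07  0.34  2.19 -0.23  0.32 -1.6 ] F [-3.3 -1.1  3.1] open 0.002 t 9.55
```

View pics/w10c.png

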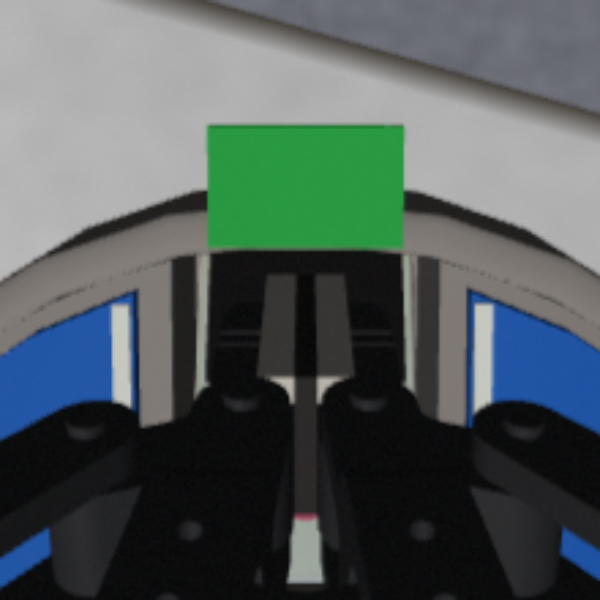

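Request:
{"op": "apply_moves", "data": {
  "targets": [
    [[-1,0,0.02,0.1,0,0,0],[-1,0,0.05,0.2,0,0,0],[-1,0,0.05,0.2,0,0,0]]
  ]
}}

```text
clock: 9.9
eef_pos: [527.0, 15.7, 61.2]
tcp_rot: [2.871, 0.138, 1.862]
contact_force: [-1.0, -1.2, 1.0]
opening: -0.002
```

Request:
{"op": "apply_moves", "data": {
  "targets": [
    [[-1,0,0.02,0.1,0,0,0],[-1,0,0.05,0.2,0,0,0],[-1,0,0.05,0.2,0,0,0]]
  ]
}}

```text
clock: 10.2
eef_pos: [527.7, 15.7, 60.2]
tcp_rot: [2.871, 0.138, 1.862]
contact_force: [-13.6, -0.9, 24.3]
opening: -0.005
```

```bash
python3 -c "
from h import *
facepose()"
```

```text
tcp face [-79.5 -23.1 -15.6] xdir deg 106.3 z [-0.202 -0.062 -0.977] q [ 0.07  0.35  2.19 -0.23  0.32 -1.6 ] F [-13.6  -0.9  24.3] open -0.005 t 10.2
```

Request:
{"op": "apply_moves", "data": {
  "targets": [
    [[-1,0,-0.2,-1,0,0,0],[-1,0,-0.6,-3,0,0,0],[-1,0,-1.2,-6,0,0,0],[-1,0,-2,-10,0,0,0],[-1,0,-1,-13,0,0,0],[-1,0,0,-14,0,0,0],[-1,0,0,-14,0,0,0]]
  ]
}}

```text
clock: 10.9
eef_pos: [489.0, 23.3, 196.7]
tcp_rot: [2.865, 0.139, 1.862]
contact_force: [-0.4, 0.5, -0.2]
opening: 0.003
```

```bash
python3 -c "
from h import *
facepose();f=grab('wrist','w11.png');g=grab('top','t11.png');grab('side','s11.png')
t=cv2.resize(g['pixels'][165:290,150:350,::-1],(560,350),interpolation=cv2.INTER_CUBIC)
c=f['pixels'][:,:,::-1]
cv2.imwrite('pics/fin.png',cv2.resize(np.vstack([c,t]),(436,600)))
cv2.imwrite('pics/w11.png',c)"
```

```text
tcp face [-47.8 -13.9 122.6] xdir deg 106.4 z [-0.196 -0.062 -0.979] q [ 0.1   0.04  2.16 -0.13  0.65 -1.69] F [-0.4  0.5 -0.2] open 0.003 t 10.9
```

View pics/w11.png

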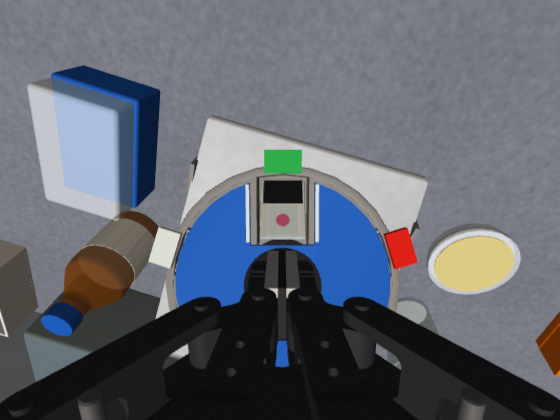

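```bash
python3 - <<'E'
from fit2 import *
g=r.grab_frame('wrist'); f=grab('wrist','w12.png')
im=f['pixels'].astype(int); S=im[170:250,283]; 
col=im[170:250,270:280].mean((1,2)); print([(170+i,int(v)) for i,v in enumerate(col)][::1])
dot=(im[...,0]-im[...,1]>50)&(np.mgrid[:420,:560][0]>205)&(np.mgrid[:420,:560][0]<240)&(abs(np.mgrid[:420,:560][1]-283)<15); print('dot',np.argwhere(dot).mean(0))
# r,of level features from w8 by onface at z=-6: boundary, dot
def pt(rr,th):
    a=rr-58; h=5; x=58+a*np.cos(th)+h*-0+h*np.sin(th); z=-11-a*np.sin(th)+h*np.cos(th); return [x*np.cos(G),x*np.sin(G),z]
for nm,rr in dict(outer=95,bound=72,dot=55,inner=38).items():
    print(nm,[(th,proj(f,face([pt(rr,th)]))[0].round(1)) for th in(0,.3,.5,.55,.6)])
print('tabs',{c:(uv.round(1),proj(f,face([[108.5*np.cos(G+k[c]*1.25664),108.5*np.sin(G+k[c]*1.25664),-5]]))[0].round(1)) for c,uv in wobs(f).items()})
E
```

```text
[(170, 97), (171, 97), (172, 97), (173, 98), (174, 97), (175, 97), (176, 98), (177, 98), (178, 97), (179, 103), (180, 118), (181, 112), (182, 111), (183, 138), (184, 139), (185, 138), (186, 119), (187, 62), (188, 17), (189, 17), (190, 17), (191, 17), (192, 17), (193, 17), (194, 16), (195, 17), (196, 17), (197, 17), (198, 17), (199, 18), (200, 17), (201, 17), (202, 16), (203, 16), (204, 16), (205, 17), (206, 18), (207, 17), (208, 17), (209, 35), (210, 108), (211, 155), (212, 154), (213, 153), (214, 152), (215, 152), (216, 152), (217, 152), (218, 152), (219, 152), (220, 151), (221, 147), (222, 138), (223, 133), (224, 129), (225, 127), (226, 126), (227, 126), (228, 127), (229, 128), (230, 131), (231, 136), (232, 143), (233, 150), (234, 152), (235, 152), (236, 152), (237, 152), (238, 153), (239, 152), (240, 152), (241, 155), (242, 157), (243, 159), (244, 172), (245, 184), (246, 147), (247, 37), (248, 36), (249, 36)]
dot [226.68503937 281.06299213]
outer [(0, array([281.5, 185.5])), (0.3, array([281.6, 185.7])), (0.5, array([281.6, 187.7])), (0.55, array([281.6, 188.5])), (0.6, array([281.6, 189.3]))]
bound [(0, array([281.4, 212. ])), (0.3, array([281.5, 210.6])), (0.5, array([281.5, 210.5])), (0.55, array([281.5, 210.6])), (0.6, array([281.5, 210.7]))]
dot [(0, array([281.4, 231.3])), (0.3, array([281.4, 229.5])), (0.5, array([281.4, 228.3])), (0.55, array([281.4, 227.9])), (0.6, array([281.4, 227.6]))]
inner [(0, array([281.3, 250.4])), (0.3, array([281.3, 249. ])), (0.5, array([281.3, 247. ])), (0.55, array([281.3, 246.3])), (0.6, array([281.3, 245.6]))]
tabs {'g': (array([281.5, 168.5]), array([281.6, 169.8])), 'r': (array([400.2, 255.4]), array([398.8, 256.1]))}
```

View pics/fin.png

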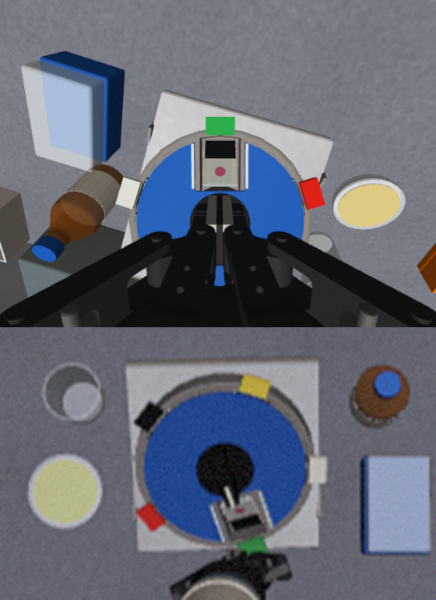

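```bash
python3 -c "
from rig import r
print(r.sign_off())"
```

```text
the job is handed in; nothing more can be done
None
```

I turned the cover until its slot stood over the green compartment, pressed the green holder's outer end down to its stop, and handed the job in at about 11 s. `sign_off` gives no verdict.

- **Cover:** one grasp of the knob turned it about 163° counter-clockwise. In the last wrist picture the slot centre and the green tab differ by about 1 pixel, which I put at under 0.5°.
- **Drum:** the green and red tabs sit within 1.5 pixels of where the starting position predicts, so it did not turn.
- **Holder:** I pressed with closed fingers tilted about 0.2 rad, because straight in would have put joint 5 near its limit. Resistance was about 3–6 N, then rose sharply to 28 N at the stop. With the fingers withdrawn, the edges and the dot match a tilt of about 0.5–0.55 rad.
- **Surroundings:** the beaker, dish, bottle and tip box looked undisturbed in the last pictures. I did not check the tube rack and note pad closely, but the arm never came near them. The tool ended about 120 mm clear of the face.
- **Disagreements:** my camera estimates of the dial centre differed by about 3 mm. I used the axis at which the knob turned with least side force. The holder and its stop were met about 2–3 mm deeper than calculated, probably from the same calibration error. I took the force jump as proof of the stop.
- **Not checked:** the tilts of the other four holders. They were under the cover and never touched after the start.

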